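# Roll a shaft blank into the V-block

### The job

Roll the aluminium shaft blank along the bench by pushing on its side, up the short blue ramp and into the V-block, so that it lies square in the V, resting on both flanks and sticking out of the block at both ends, ready to be measured. Push it gently so that it really rolls and never runs away from you or out over the back, do not pick it up, and leave the other things round about where they stand. Then take your hand away.

Things in the scene. Friction and masses are not known exactly. Their poses are not given: they have to be found in the camera images.
- bar: The shaft blank: polished aluminium bar, 40 mm in diameter, 170 mm long, 0.45 to 0.75 kg, loose, thin blue ring near each end, black line along its side (on top at the start). Origin mid-bar on its axis (20 mm above the bench at the start); y runs along the bar; x and z turn with it as it rolls. It turns easily against a finger and hardly coasts: let go at 0.05 m/s it stops within 1 cm.
- v_block: The V-block, blue with bright steel flanks, fixed to the bench, 110 mm long (y +-55) plus a 10 mm high screw lug beside each end of the rear land. Origin on the bench under the bottom of the V, at mid-length. x is level and points the way the bar must roll, y runs along the V. The bar starts 140 to 200 mm before it, on the -x side, up to 0.12 rad out of parallel, up to 12 mm off-centre in y.
- v_seat (a point): Where the bar's middle lies when it rests on both flanks, centred: 24.6 mm above v_block's origin, same axes. Section, from v_block's origin: ramp from the bench at x = -65 mm to the lip at x = -13, 9 mm high; near flank falls at 30 degrees to the bottom of the V (x = 0, 1.5 high); far flank rises at 30 degrees to x = 20, 13 high; flat rear land to x = 42. Pushed too far, the bar rolls out.
- brass_weight: Yellow brass weight with a knob on top, 50 x 50 x 50 mm, loose, standing beside the bar's way; a bystander. Origin at the centre of its underside.
- plaster_plug: White plaster mould part with two knobs on top, 60 x 68 x 58 mm, loose, standing on the other side of the bar's way; a bystander. Origin at the centre of its underside.
- cream_cup: Cream-coloured cup standing upside down, 70 mm in diameter, 75 mm high, loose, behind the V-block; a bystander. Origin at the centre of its underside. (Not part of the job: high over the bench a line runs along y at x = 0.445, 0.84 m up; a clothes peg hangs from it at y = 0.06 down to 0.76 m. A raised elbow can hit it: swing past with the arm drawn in.)
Mind the look-alikes: they are no part of the job. There is more than one size of the bar; the one meant has the size given above.

How it is judged:
By the outcome, as a careful person would: the job done as asked, in the order asked, and still so for the second after the job is handed in, with the robot touching nothing.
It also fails if it takes over 34 s, if anything falls off the work surface, if the arm or the gripper's body presses on something with over 40 N, if the wrist force passes 120 N, or if a joint passes its speed limit or range.

### The arm

A 6-joint arm with a two-finger parallel gripper is mounted at the origin on a cart in front of the work surface, level with it; the furniture and walls round the work are solid. World frame = base frame: x ahead of the robot, y to its left, z up, the work surface at z = 0. Lengths are in m, angles in rad, forces in N, time in s.
With the tool pointing down it reaches from about 0.425 to 0.95 m from the base axis. Payload 3.5 kg.
Tool frame: the origin (TCP) lies at the very end of the fingers, on their centre line; the grasp point (between the pads) lies 19 mm behind it (ctrl.grip_point_offset is the distance from the TCP to the grasp point, in m); z points along the fingers, y is the line along which they close (so a half turn about z gives the same grasp; the last joint's range is limited). The gripper opens to 85 mm and grips with 20 to 120 N. Pads are 22 mm wide; open, the fingers measure 114 mm over their backs; the gripper's body (76 mm by 85 mm) begins 54 mm behind the grasp point. The pads swing forward as they close: fully open they stand 13 mm farther back than shut.
Start: joints at [1.119, 0.286, 1.577, -0, 1.279, -0.15], TCP at [0.201, 0.644, 0.231] pointing down, gripper open.
Joint ranges: [-2.77, 2.77], [-0.9, 2.22], [0.21, 2.48], [-1.53, 4.67], [0.24, 2.81], [-2.84, 2.84]. Speed limits (rad/s): [2.79, 2.79, 3.14, 3.14, 3.14, 3.14].

### API

Orientations are given as a unit quaternion [x, y, z, w].
In Python, from plant import telemetry, vision, ctrl gives the robot as it stands.
- The arm moves only by the tool arm_command, never from a script. Its argument "series" is one flat list of numbers, 7 for each row, row after row: the shift along the tool's x, y, z in cm, then the turn, a rotation vector about the tool's x, y, z in degrees, then the closure, from 0 (fully open) to 1 (shut). A call has 1 to 10 rows; each row is the pose to reach, as a shift and turn from the pose commanded when the call began, along the tool's axes at that moment; what a row does not reach only later rows make up. A row lasts 1/12 s, in which the tool goes at most 41.7 mm and 7.16 degrees, less where a joint would pass 70% of its speed; a pose out of reach is approached as far as the arm can. A call with a gripper value outside its range is refused whole. The fingers move at their own pace and stop on an object; "force" is the grip in N (left out, the last holds). Time passes only in rows, so rows that repeat a pose let the fingers close. It gives the time, the measured TCP pose, the force, the opening and the grip force at its end, in the units of the state.
- telemetry.get_state(): the state, without advancing time (a new reading comes with each control period).
- vision.read_camera(name): name is "scene" or "side" or "wrist"; returns a dict with "color" (480x640x3 uint8, blue, green, red), "K" (3x3 intrinsics, pixels), "rvec" (rotation vector, rad) and "tvec" (3), from world to camera coordinates, as OpenCV has them; the wrist camera has in their place "T_tool_cam" (4x4, takes a point from camera to tool coordinates, whose origin is the TCP and whose axes are the flange's). Camera axes: x right, y down, z forward; pixel columns grow to the right and rows downward; lengths in m; the calibration is good to about 2 mm. The wrist camera is an equidistant fisheye: a pixel r from the principal point sees the ray r / f radians off the axis. A picture is of the moment at which its call begins: read the wrist's pose just before it. There is no depth.
- ctrl.sign_off(): hands the job in; it is judged then, once.
The state is a dict: "time": time; "qpos": joint angles; "dq": joint speeds; "joint_efforts": joint torques, N m; "eef_pos": TCP position; "tcp_rot": TCP orientation; "contact_force": force on the tool from outside, world axes, zero at the start; "wrist_torque": the same for the moment, N m; "opening": opening from 0.0 (shut) to 1.0 (fully open); "finger_force": force on a finger pad.
Only numpy, scipy, OpenCV 4.12 (cv2) and the standard library are available. Lean on these libraries where they do the work, as an engineer would, in place of code of your own. Each camera call takes 0.05 s, during which the arm holds its last target. There are 200 camera calls.

## Working session

There is one attempt and no reset: what is moved stays moved. The work goes in short steps, Python scripts to look and compute and a tool call to move; the robot and the scene stay as the last step left them, time stands still between calls to the robot, and variables do not carry over. Pictures are saved under pics/ and viewed, at most 10 in all, crops included, and the job is handed in when it is done.

Besides the shell and the picture viewer there is one more tool, called as a command line: name --argument value ..., lists and objects as JSON in quotes. arm_command: Moves the arm, as the interface text tells. Its arguments: {"type":"object","properties":{"series":{"type":"array","items":{"type":"number"}},"force":{"type":"number"}},"required":["series"]}

```bash
mkdir -p pics; cat > h.py <<'E'
import numpy as np, cv2
from scipy.spatial.transform import Rotation as R
from plant import telemetry, vision, ctrl
def ray(c,uv):
    Rm=cv2.Rodrigues(np.array(c["rvec"],float))[0]; t=np.array(c["tvec"],float).ravel()
    d=np.linalg.inv(np.array(c["K"]))@np.array([uv[0],uv[1],1.0])
    return -Rm.T@t, Rm.T@d
def onz(c,uv,z):
    o,d=ray(c,uv); return o+d*(z-o[2])/d[2]
def proj(c,P):
    return cv2.projectPoints(np.array(P,float).reshape(-1,3),np.array(c["rvec"],float),np.array(c["tvec"],float),np.array(c["K"],float),None)[0].reshape(-1,2)
E
python3 - <<'E'
from h import *
import pickle
for n in("scene","side"):
    c=vision.read_camera(n); pickle.dump(c,open(n+".pkl","wb")); cv2.imwrite(f"pics/{n}0.png",c["color"])
    print(n,np.array(c["K"]).round(0).tolist(),ray(c,(320,240))[0].round(3))
print(telemetry.get_state())
E
```

```text
scene [[481.0, 0.0, 323.0], [0.0, 481.0, 231.0], [0.0, 0.0, 1.0]] [ 0.241 -0.859  0.655]
side [[575.0, 0.0, 319.0], [0.0, 575.0, 239.0], [0.0, 0.0, 1.0]] [ 0.118 -1.116  0.779]
{'time': 0.1, 'qpos': array([ 1.11899857e+00,  2.87136504e-01,  1.57804974e+00,  2.82937180e-05,
        1.27858758e+00, -1.50000151e-01]), 'dq': array([ 3.01793681e-04, -3.07651616e-03, -3.75412067e-03,  4.78511384e-05,
       -8.20163387e-04, -4.19108749e-04]), 'joint_efforts': array([ 1.26996747e-03, -4.07293618e+01, -2.93700027e+01, -1.48716285e-04,
        3.36233148e-03, -1.41697811e-05]), 'eef_pos': array([0.20033637, 0.64395938, 0.23003551]), 'tcp_rot': array([ 1.50330737e-01,  9.88635160e-01, -1.03757162e-03, -3.36160592e-04]), 'contact_force': array([0.04430246, 0.28198918, 0.26085418]), 'wrist_torque': array([ 0.05262346, -0.03244171, -0.00867656]), 'finger_force': 0.0, 'opening': 1.0001596260167833}
```

View pics/scene0.png

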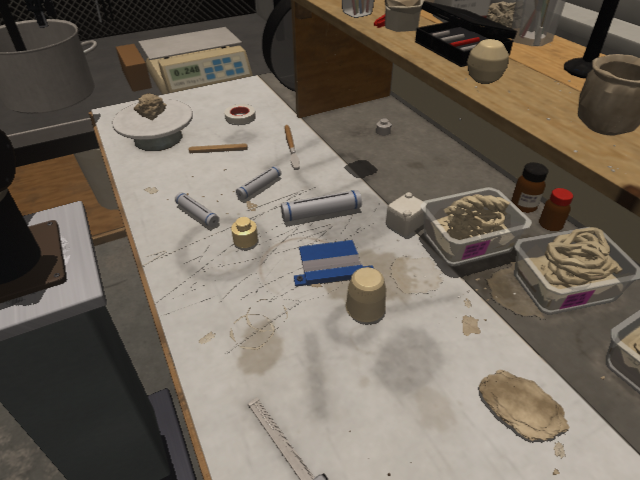

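View pics/side0.png

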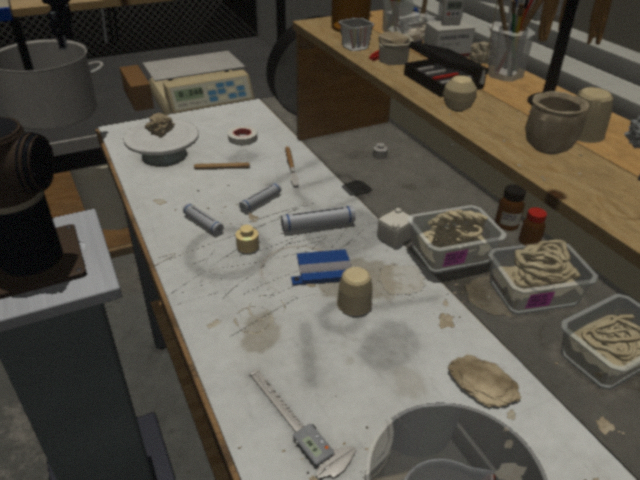

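The target bar is the big one at scene (321,207), side (318,220). The V-block is at (330,262), the cup at (367,295), the brass weight at (244,234) and the plaster plug at (405,215). The small bars at (196,209) and (259,183) are look-alikes.

```bash
python3 - <<'E'
from h import *
import pickle
c=pickle.load(open("scene.pkl","rb"))
print(proj(c,[[0.2,0.644,0.23]]))
im=c["color"]; a=cv2.resize(im[165:335,220:440],None,fx=3.6,fy=3.5,interpolation=cv2.INTER_CUBIC); cv2.imwrite("pics/crop0.png",a[:600])
for n,(u,v) in dict(bar=(321,215),v=(330,262),brass=(245,246),plug=(405,232),cup=(367,318)).items(): print(n,onz(c,(u,v),0.0).round(3))
hsv=cv2.cvtColor(im,cv2.COLOR_BGR2HSV)
m=cv2.inRange(hsv,(105,110,40),(130,255,255)); 
n,l,s,ce=cv2.connectedComponentsWithStats(m)
for i in range(1,n):
    if s[i,4]>8: print(s[i],ce[i].round(1))
E
```

```text
[[49.62160233 25.79042767]]
bar [ 0.603 -0.142  0.   ]
v [ 0.553 -0.278  0.   ]
brass [ 0.423 -0.159  0.   ]
plug [ 0.731 -0.272  0.   ]
cup [ 0.545 -0.427 -0.   ]
[300 240  58  21 776] [327.5 250.2]
[294 265  69  20 552] [326.8 273.7]
```

View pics/crop0.png

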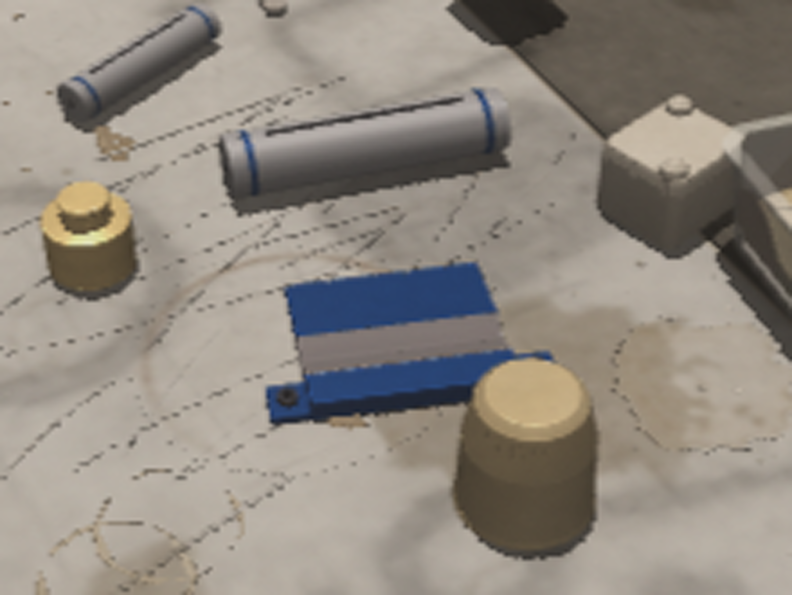

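```bash
cat > m.py <<'E'
from h import *
import pickle
c=pickle.load(open("scene.pkl","rb"))
f=lambda x,y,z:onz(c,(220+(x+.5)/3.6-.5,165+(y+.5)/3.5-.5),z)[:2]
V=[(f(286,286,0),f(478,264,0),-.065),(f(300,335,.009),f(497,313,.009),-.013),(f(308,374,.013),f(508,350,.013),.020)]
for a,b,x in V: print("v",a.round(4),b.round(4),np.linalg.norm(a-b).round(4),np.degrees(np.arctan2(*(a-b)[::-1])).round(2))
ang=np.mean([np.arctan2(*(a-b)[::-1]) for a,b,x in V]); ey=np.array([np.cos(ang),np.sin(ang)]); ex=np.array([ey[1],-ey[0]])
o=np.mean([(a+b)/2-ex*x for a,b,x in V],0); print("ex",ex,"ey",ey,"o",o,[((a+b)/2-ex*x).round(4) for a,b,x in V])
a,b=f(267,134,.04),f(463,99,.04); print("line",a,b,np.linalg.norm(a-b),np.degrees(np.arctan2(*(a-b)[::-1])))
# silhouette: top edge and bottom edge, axis pixel mid
a,b=f(248,163,.02),f(487,124,.02); print("rings axis",a,b,np.linalg.norm(a-b),np.degrees(np.arctan2(*(a-b)[::-1])))
for p in (a,b,(a+b)/2): d=p-o; print("in V frame",d@ex,d@ey)
for n,p in dict(brass=f(90,285,0),plug=f(675,245,0),cup=f(527,540,0)).items(): d=p-o;print(n,p,d@ex,d@ey)
E
python3 m.py
```

```text
v [ 0.5187 -0.2103] [ 0.6223 -0.2434] 0.1088 162.28
v [ 0.5048 -0.2582] [ 0.606  -0.2916] 0.1066 161.74
v [ 0.4942 -0.2903] [ 0.5944 -0.3224] 0.1052 162.2
ex [0.30778069 0.95145733] ey [-0.95145733  0.30778069] o [ 0.56268209 -0.25095995] [array([ 0.5905, -0.165 ]), array([ 0.5594, -0.2625]), array([ 0.5381, -0.3254])]
line [ 0.54842133 -0.12460619] [ 0.66601182 -0.14693298] 0.1196913069285114 169.2492765202844
rings axis [ 0.53667085 -0.12142937] [ 0.67984155 -0.15296524] 0.1466027306540763 167.5779571768682
in V frame 0.11523705819494934 0.06461559997550116
in V frame 0.12929720285692575 -0.08131134396329288
in V frame 0.12226713052593756 -0.008347871993895913
brass [ 0.42250629 -0.1590919 ] 0.04426512815925777 0.16164650676064882
plug [ 0.72992703 -0.28099539] 0.02289732655203287 -0.16837074873239583
cup [ 0.54275969 -0.4282842 ] -0.17484818530283963 -0.035621668586480096
```

arm_command --series '[-3.05,-2.74,0.3,0,0,4.26,0,-6.1,-5.48,0.6,0,0,8.5,0,-9.15,-8.22,0.9,0,0,12.8,0,-12.2,-10.96,1.2,0,0,17,0,-15.25,-13.7,1.5,0,0,21.3,0,-18.3,-16.44,1.8,0,0,25.5,0,-21.35,-19.18,2.1,0,0,29.8,0,-24.4,-21.92,2.4,0,0,34.1,0,-27.45,-24.66,2.7,0,0,38.3,0,-30.5,-27.4,3,0,0,42.6,0]'

```text
time: 0.93
eef_pos: [0.4106, 0.2903, 0.2009]
tcp_rot: [0.501, 0.866, -0.0, -0.0]
contact_force: [0.7, 0.7, -0.4]
opening: 1.001
finger_force: 0.0
```

arm_command --series '[-4.1,0.05,0.3,0,0,4.26,0,-8.2,0.1,0.6,0,0,8.5,0,-12.3,0.15,0.9,0,0,12.8,0,-16.4,0.2,1.2,0,0,17,0,-20.5,0.25,1.5,0,0,21.3,0,-24.6,0.3,1.8,0,0,25.5,0,-28.7,0.35,2.1,0,0,29.8,0,-32.8,0.4,2.4,0,0,34.1,0,-36.9,0.45,2.7,0,0,38.3,0,-41,0.5,3,0,0,42.5,0]'

```text
time: 1.77
eef_pos: [0.6207, -0.0619, 0.1706]
tcp_rot: [0.781, 0.625, -0.0, -0.0]
contact_force: [0.8, -0.2, 0.2]
opening: 1.0
finger_force: 0.0
```

```bash
python3 - <<'E'
from h import *
import pickle
s=telemetry.get_state(); c=vision.read_camera("wrist"); pickle.dump((s,c),open("w1.pkl","wb")); cv2.imwrite("pics/w1.png",c["color"])
print(np.array(c["K"]).round(1).tolist(),np.array(c["T_tool_cam"]).round(3).tolist())
E
```

```text
[[371.6, 0.0, 324.7], [0.0, 371.6, 237.4], [0.0, 0.0, 1.0]] [[0.0, -0.955, -0.296, 0.076], [1.0, 0.0, 0.0, -0.0], [-0.0, -0.296, 0.955, -0.142], [0.0, 0.0, 0.0, 1.0]]
```

View pics/w1.png

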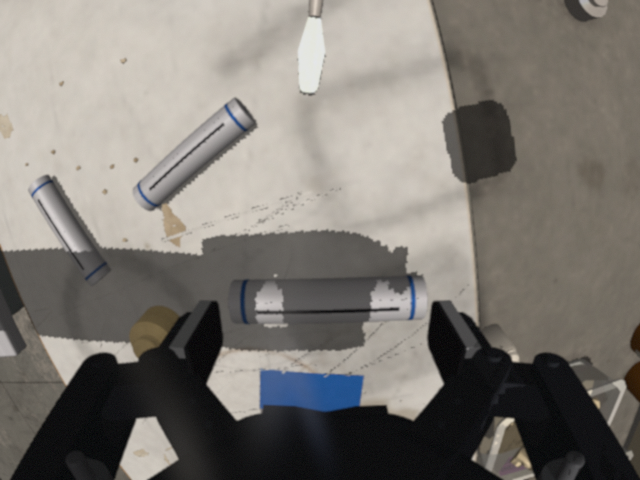

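```bash
cat >> h.py <<'E'
def won(s,c,uv,z):
    K=np.array(c["K"]);p=(np.array(uv,float)-K[:2,2])/K[0,0];r=np.hypot(*p);d=np.r_[np.sin(r)*p/r,np.cos(r)]
    T=np.array(c["T_tool_cam"]);Rt=R.from_quat(s["tcp_rot"]).as_matrix();o=s["eef_pos"]+Rt@T[:3,3];d=Rt@T[:3,:3]@d
    return (o+d*(z-o[2])/d[2])
vang=np.radians(252.07);EX=np.array([np.cos(vang),np.sin(vang)]);EY=np.array([-EX[1],EX[0]]);O=np.array([.5508,-.2878])
E
python3 - <<'E'
from h import *
import pickle
s,c=pickle.load(open("w1.pkl","rb"))
P={n:won(s,c,uv,z)[:2] for n,uv,z in[("rl",(241,301),.02),("rr",(413,297),.02),("el",(230,301),.02),("er",(426,297),.02),("r0",(261,370),0),("r1",(362,376),0),("ll",(256,312.5),.04),("lr",(398,309),.04)]}
for n,p in P.items(): print(n,p.round(4),(p-O)@EX,(p-O)@EY)
for a,b in(("rl","rr"),("el","er"),("r0","r1"),("ll","lr")):
    d=P[b]-P[a];m=(P[a]+P[b])/2;print(a,np.linalg.norm(d),np.degrees(np.arctan2(d[1],d[0])),m,(m-O)@EX,(m-O)@EY)
E
```

```text
rl [ 0.5313 -0.1174] -0.15614971972398656 -0.07105112081616399
rr [ 0.6821 -0.147 ] -0.17434206944132233 0.0815829963820403
el [ 0.5212 -0.1154] -0.15488139813799337 -0.08126650429217712
er [ 0.6939 -0.1501] -0.1751127747724015 0.09375093845565025
r0 [ 0.5188 -0.2094] -0.06474239891535367 -0.05458729328671242
r1 [ 0.621  -0.2394] -0.06764112726663181 0.0518942432648569
ll [ 0.5479 -0.1214] -0.157409609720174 -0.05394510005731255
lr [ 0.665  -0.1442] -0.1717535307102278 0.06443828787529443
rl 0.15371446035137035 -11.133022708979087 [ 0.60668194 -0.13220069] -0.16524589458265446 0.005265937782938197
el 0.17618289890483782 -11.3360838273622 [ 0.6075342  -0.13273797] -0.16499708645519745 0.006242217081736615
r0 0.10652098503317409 -16.37063208919357 [ 0.56989633 -0.22440842] -0.06619176309099271 -0.0013465250109278167
ll 0.11924921218930974 -11.02143470328869 [ 0.60645902 -0.1328268 ] -0.16458157021520092 0.005246593908990989
```

arm_command --series '[-0.3,0,3.5,0,0,-0.5,0,-0.6,0,7,0,0,-1,0,-0.9,0.1,10.5,0,0,-1.4,0,-1.2,0.1,14,0,0,-1.4,0,-1.5,0.1,16.5,0,0,-1.4,0,-1.8,0.1,17,0,0,-1.4,0,-2.2,0.1,17.05,0,0,-1.4,0,-2.6,0.1,17.05,0,0,-1.4,0,-3,0.1,17.05,0,0,-1.4,0,-3.1,0.1,17.05,0,0,-1.4,0]'

```text
time: 2.65
eef_pos: [0.6165, -0.0917, 0.0036]
tcp_rot: [0.772, 0.636, 0.001, 0.002]
contact_force: [-0.6, 0.1, -0.1]
opening: 1.002
finger_force: 0.0
```

```bash
python3 - <<'E'
from h import *
import pickle
s=telemetry.get_state(); c=vision.read_camera("wrist"); pickle.dump((s,c),open("w2.pkl","wb")); d=vision.read_camera("scene")
cv2.imwrite("pics/w2.png",np.hstack([cv2.resize(c["color"],(400,300)),cv2.resize(d["color"][120:360,180:500],(400,300))]))
print(s["eef_pos"],s["tcp_rot"],s["contact_force"])
E
```

```text
[ 0.61654081 -0.09169086  0.00362336] [0.77170803 0.63597228 0.0012601  0.00209331] [-0.5947869   0.05798528 -0.11382402]
```

View pics/w2.png

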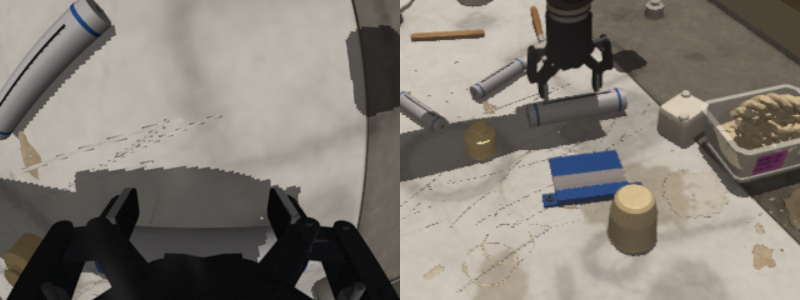

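arm_command --series '[-0.2,0,0.1,0,0,0,0,-0.4,0,0.2,0,0,0,0,-0.6,0,0.2,0,0,0,0,-0.8,0,0.2,0,0,0,0,-1,0,0.2,0,0,0,0,-1.2,0,0.2,0,0,0,0,-1.4,0,0.2,0,0,0,0,-1.6,0,0.2,0,0,0,0,-1.8,0,0.2,0,0,0,0,-2,0,0.2,0,0,0,0]'

```text
time: 3.58
eef_pos: [0.6108, -0.1103, -0.0012]
tcp_rot: [0.772, 0.636, -0.0, -0.0]
contact_force: [0.5, -0.3, 0.4]
opening: 1.001
finger_force: 0.2
```

```bash
cat > look.py <<'E'
from h import *
import sys
s=telemetry.get_state(); d=vision.read_camera("scene"); im=d["color"]
a=cv2.resize(im[150:330,240:430],None,fx=3.16,fy=3.16,interpolation=cv2.INTER_CUBIC)
cv2.imwrite(sys.argv[1],a)
p=s["eef_pos"][:2]-O; q=s["tcp_rot"]
print("t",s["time"],"tcp V",(p@EX).round(4),(p@EY).round(4),"z",s["eef_pos"][2].round(4),"toolx ang",np.degrees(2*np.arctan2(q[1],q[0])).round(2),"F",s["contact_force"].round(2))
E
python3 look.py pics/l1.png
```

```text
t 3.5833 tcp V -0.1874 0.0025 z -0.0012 toolx ang 79.01 F [ 0.53 -0.33  0.36]
```

View pics/l1.png

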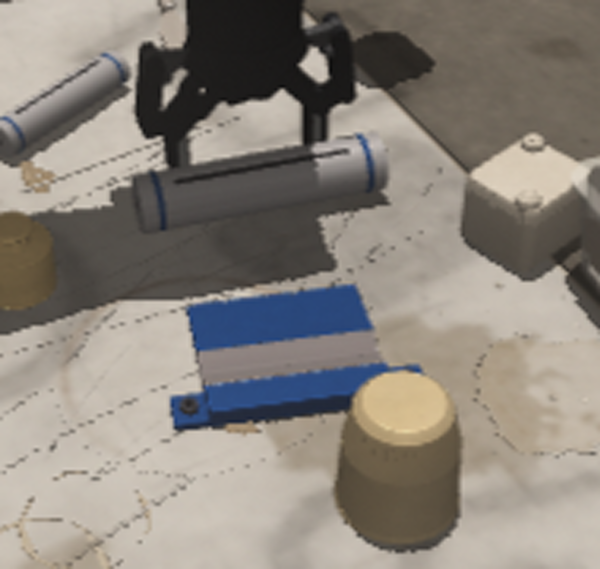

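arm_command --series '[-0.3,0,-0.1,0,0,0.4,0,-0.6,0,-0.1,0,0,0.8,0,-0.9,0,-0.1,0,0,1.2,0,-1.2,0,-0.1,0,0,1.6,0,-1.5,-0.03,-0.1,0,0,2,0,-1.8,-0.04,-0.1,0,0,2.4,0,-2.1,-0.05,-0.1,0,0,2.8,0,-2.4,-0.07,-0.1,0,0,3.2,0,-2.7,-0.08,-0.1,0,0,3.6,0,-3,-0.1,-0.1,0,0,4,0]'

```text
time: 4.47
eef_pos: [0.6041, -0.1396, -0.0002]
tcp_rot: [0.794, 0.609, -0.0, 0.0]
contact_force: [-0.0, 0.2, 0.3]
opening: 0.999
finger_force: 0.1
```

```bash
python3 look.py pics/l2.png
```

```text
t 4.4667 tcp V -0.1574 0.0051 z -0.0002 toolx ang 74.97 F [-0.    0.18  0.32]
```

View pics/l2.png

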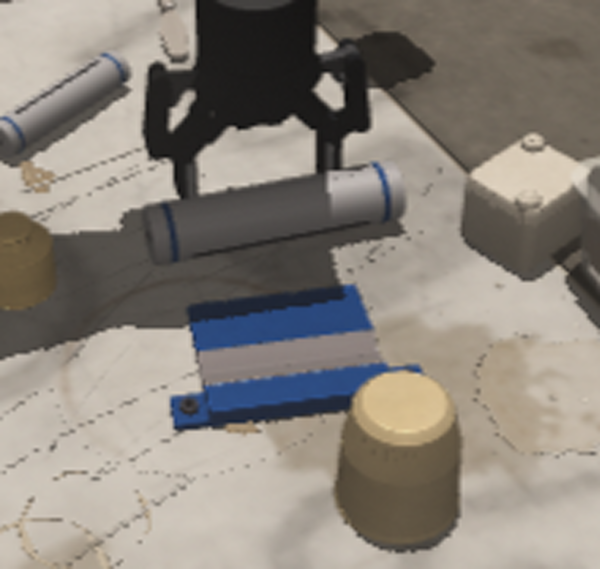

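Bar rolled onward with the fingers. Its ring axis points are about (169,231) and (382,192) in the crop; the black line has turned to the front.

```bash
cat > ax.py <<'E'
from h import *
import pickle,sys
c=pickle.load(open("scene.pkl","rb")); v=list(map(float,sys.argv[1:])); 
P=[onz(c,(240+(v[i]+.5)/3.16-.5,150+(v[i+1]+.5)/3.16-.5),v[4])[:2]-O for i in(0,2)]
m=(P[0]+P[1])/2;d=P[1]-P[0]; print("bar V",m@EX,m@EY,"yaw rel V",np.degrees(np.arctan2(-d@EX,d@EY)),np.linalg.norm(d))
E
python3 ax.py 154 200 370 163 .02; python3 ax.py 169 231 382 192 .02
```

```text
bar V -0.15575018740367522 0.00935123415109146 yaw rel V 5.749495009491409 0.15061173079999124
bar V -0.12288650130976075 0.012946908949300442 yaw rel V 6.378937203742288 0.14574374548175315
```

arm_command --series '[-0.3,0,0,0,0,0.5,0,-0.6,0,0,0,0,1,0,-0.9,0,0,0,0,1.5,0,-1.2,-0.02,0,0,0,2,0,-1.5,-0.03,0,0,0,2.5,0,-1.8,-0.05,0,0,0,3,0,-2.1,-0.07,0,0,0,3.5,0,-2.4,-0.09,0,0,0,4,0,-2.7,-0.11,0,0,0,4.5,0,-3,-0.13,0,0,0,4.8,0]'

```text
time: 5.35
eef_pos: [0.595, -0.1683, -0.0002]
tcp_rot: [0.818, 0.575, -0.0, 0.0]
contact_force: [-0.5, 0.8, 0.1]
opening: 1.0
finger_force: 0.2
```

arm_command --series '[-0.3,0,0,0,0,0,0,-0.6,0,0,0,0,0,0,-0.9,0,0,0,0,0,0,-1.2,0,0,0,0,0,0,-1.5,0,0,0,0,0,0,-1.7,0,0,0,0,0,0,-1.9,0,0,0,0,0,0,-2.1,0,0,0,0,0,0,-2.3,0,0,0,0,0,0,-2.5,0,0,0,0,0,0]'

```text
time: 6.18
eef_pos: [0.5868, -0.1916, -0.0001]
tcp_rot: [0.818, 0.575, 0.0, 0.0]
contact_force: [0.4, 1.7, 1.0]
opening: 1.002
finger_force: 0.9
```

```bash
python3 look.py pics/l3.png
```

```text
t 6.1833 tcp V -0.1026 0.0046 z -0.0001 toolx ang 70.22 F [0.44 1.68 1.03]
```

View pics/l3.png

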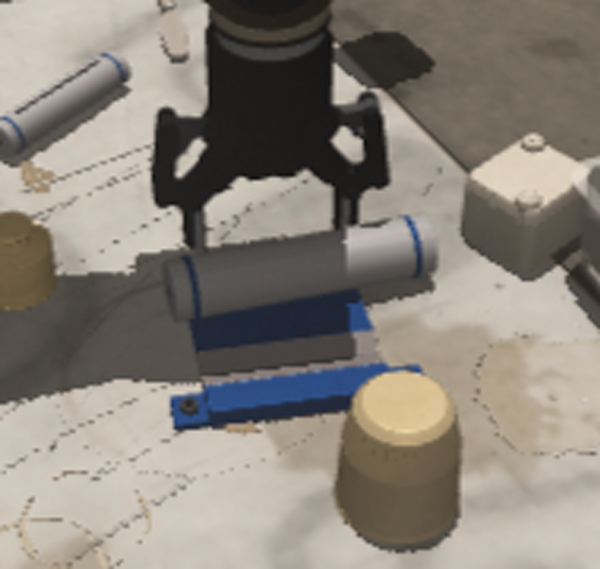

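```bash
python3 ax.py 190 287 413 245 .02;python3 ax.py 190 287 413 245 .021; python3 - <<'E'
from h import *
import pickle
s=telemetry.get_state();c=vision.read_camera("side");im=c["color"]
a=cv2.resize(im[180:330,230:420],None,fx=4,fy=4,interpolation=cv2.INTER_CUBIC);cv2.imwrite("pics/s3.png",a)
E
```

```text
bar V -0.06679623599737004 0.020029708838286697 yaw rel V 6.1434323904117365 0.14668947574269883
bar V -0.06568472565756123 0.01981150082399031 yaw rel V 6.143432390411756 0.1464583734859462
```

View pics/s3.png

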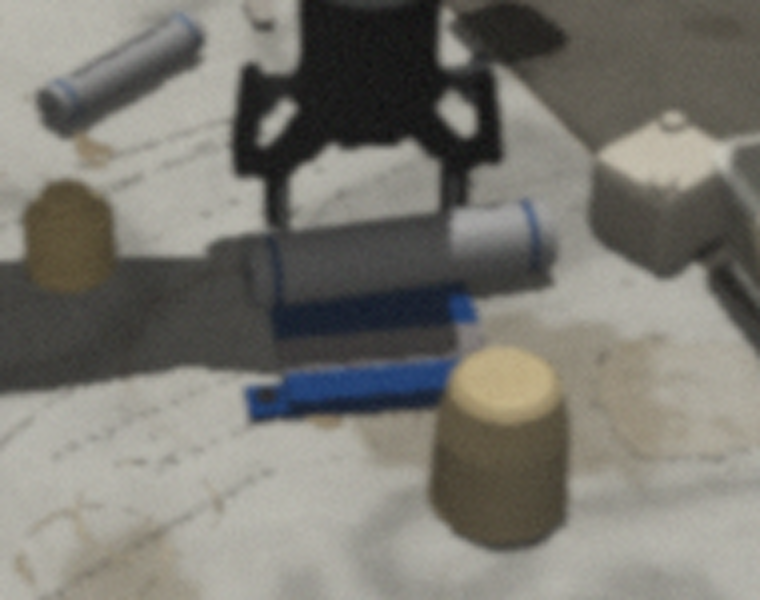

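```bash
cat > ring.py <<'E'
from h import *
import pickle,sys
def rings(c,x0=270,x1=385,y0=185,y1=290,verbose=1):
    im=c["color"].astype(int); m=((im[...,0]-im[...,2])>22).astype(np.uint8); r=np.zeros_like(m); r[y0:y1,x0:x1]=m[y0:y1,x0:x1]
    n,l,s,ce=cv2.connectedComponentsWithStats(r)
    for i in range(1,n):
        if s[i,4]>=5: print(s[i],ce[i].round(1), onz(c,ce[i],.02)[:2].round(4))
if __name__=="__main__":
    c=pickle.load(open("scene.pkl","rb")); rings(c); print()
    c=vision.read_camera("scene"); rings(c)
    print(telemetry.get_state()["qpos"].round(3))
E
python3 ring.py
```

```text
[352 191   5  12  21] [354.6 196. ] [ 0.6865 -0.14  ]
[287 202   4  13  24] [288.8 207.8] [ 0.5419 -0.1111]
[299 240  59  21 837] [327.4 250.1] [ 0.5539 -0.2648]
[294 265  79  20 615] [327.2 273.5] [ 0.5249 -0.3196]

[368 218   5  16  28] [370.8 224.6] [ 0.6672 -0.2388]
[301 238   2  11  11] [301.6 243. ] [ 0.5187 -0.2237]
[349 245   9  10  64] [352.8 250. ] [ 0.5972 -0.2872]
[317 252   5   4   8] [318.8 253. ] [ 0.5355 -0.2643]
[308 255   5   3   8] [309.9 255.8] [ 0.5172 -0.2632]
[294 265  79  21 766] [327.  274.7] [ 0.5231 -0.3221]
[-4.800e-01  4.440e-01  1.843e+00 -1.000e-03  8.550e-01 -1.340e-01]
```

arm_command --series '[1,0,-1,0,0,0,0,1.5,0,-4,0,0,-7,0,1.5,0.3,-7,0,0,-14,0,0.5,0.6,-7,0,0,-21,0,-0.5,0.9,-7,0,0,-28,0,-1.5,1.2,-7,0,0,-35,0,-2.5,1.5,-7,0,0,-42,0,-3.2,1.6,-7,0,0,-49,0,-3.5,1.65,-7,0,0,-56,0,-3.5,1.65,-7,0,0,-63,0]'

```text
time: 7.17
eef_pos: [0.5905, -0.2304, 0.0706]
tcp_rot: [0.395, 0.919, -0.0, 0.0]
contact_force: [0.4, 0.4, -0.3]
opening: 1.002
finger_force: 0.0
```

```bash
python3 - <<'E'
from ring import *
s=telemetry.get_state();print(s["eef_pos"],np.degrees(2*np.arctan2(s["tcp_rot"][1],s["tcp_rot"][0])),s["qpos"].round(2))
for n in("scene",): rings(vision.read_camera(n),y1=262)
c=vision.read_camera("wrist"); im=c["color"].astype(int); m=((im[...,0]-im[...,2])>25).astype(np.uint8)
n,l,st,ce=cv2.connectedComponentsWithStats(m); print("wrist")
for i in range(1,n):
    if st[i,4]>=12: print(st[i],ce[i].round(1),won(s,c,ce[i],.03).round(3))
E
```

```text
[ 0.59048556 -0.23038848  0.07057889] 133.50969078509593 [-0.53  0.37  1.79 -0.    0.98 -1.29]
[361 208   6  13  26] [364.3 213.5] [ 0.6741 -0.2021]
[294 220   3   6  12] [294.9 222.8] [ 0.5328 -0.1619]
[321 254   4   5  15] [322.1 256.4] [ 0.537  -0.2756]
wrist
[265  90  66  49 629] [297.5 112.3] [ 0.524 -0.179  0.03 ]
[  186   147   163   185 14713] [266.8 240. ] [ 0.557 -0.237  0.03 ]
[ 109  187   88  133 3507] [151.8 256.4] [ 0.514 -0.291  0.03 ]
[464 306   4   9  27] [465.7 310.6] [ 0.668 -0.191  0.03 ]
[214 341  44  42 782] [234.4 363. ] [ 0.593 -0.312  0.03 ]
[415 341  14   5  53] [422.3 342.6] [ 0.665 -0.223  0.03 ]
```

arm_command --series '[0.5,0.2,-4,0,0,0,0,3,1.3,-6,0,0,0,0,6,2.6,-8,0,0,0,0,9,3.8,-10,0,0,0,0,9.6,4,-10,0,0,0,0,9.6,4,-10,0,0,0,0]'

```text
time: 7.77
eef_pos: [0.5541, -0.1308, 0.1717]
tcp_rot: [0.397, 0.918, -0.0, 0.002]
contact_force: [0.6, 0.5, 0.2]
opening: 1.0
finger_force: 0.0
```

```bash
cat > wr.py <<'E'
from ring import *
s=telemetry.get_state();c=vision.read_camera("wrist");pickle.dump((s,c),open("wl.pkl","wb"))
im=c["color"].astype(int); m=((im[...,0]-im[...,2])>25).astype(np.uint8)
n,l,st,ce=cv2.connectedComponentsWithStats(m); print("t",s["time"],s["eef_pos"].round(4))
for i in range(1,n):
    if st[i,4]>=10:
        p=won(s,c,ce[i],.03)[:2]; print(st[i],ce[i].round(1),p.round(3),"V",((p-O)@EX).round(4),((p-O)@EY).round(4))
E
python3 wr.py; python3 -c "
from ring import *
rings(vision.read_camera('scene'),y1=262)"
```

```text
t 7.7667 [ 0.5541 -0.1308  0.1717]
[215  14  31  13 107] [230.3  18.6] [ 0.39  -0.061] V -0.1666 -0.2228
[356  25  14  31 116] [362.4  39.4] [ 0.477 -0.007] V -0.2449 -0.1567
[472  76  14  29  94] [480.4  90.3] [0.569 0.034] V -0.312 -0.0816
[ 194  226  105  136 5601] [245.9 303.9] [ 0.555 -0.23 ] V -0.0561 -0.0142
[143 271  39  57 910] [162.7 298.9] [ 0.496 -0.283] V 0.0125 -0.054
[342 346  31  26 139] [359.5 361.6] [ 0.67  -0.205] V -0.1152 0.088
[209 360  34  30 443] [224.1 375.8] [ 0.589 -0.311] V 0.0101 0.043
[361 208   6  13  25] [364.3 213.4] [ 0.6741 -0.2018]
[325 240  33  18 438] [340.6 248.5] [ 0.5785 -0.2725]
```

```bash
cat > wr2.py <<'E'
from ring import *
s,c=pickle.load(open("wl.pkl","rb")); im=c["color"].astype(int); m=((im[...,0]-im[...,2])>25).astype(np.uint8)
o=cv2.dilate(cv2.morphologyEx(m,cv2.MORPH_OPEN,np.ones((13,13))),np.ones((7,7))); m[o>0]=0
n,l,st,ce=cv2.connectedComponentsWithStats(m)
for i in range(1,n):
    if st[i,4]>=8:
        p=won(s,c,ce[i],.03)[:2]; print(st[i],ce[i].round(1),"V",((p-O)@EX).round(4),((p-O)@EY).round(4))
E
python3 wr2.py
```

```text
[215  14  31  13 107] [230.3  18.6] V -0.1666 -0.2228
[356  25  14  31 116] [362.4  39.4] V -0.2449 -0.1567
[472  76  14  29  94] [480.4  90.3] V -0.312 -0.0816
[245 226  31  27 128] [259.7 239.7] V -0.0983 -0.0579
[143 271  27  22 280] [156.3 281.2] V 0.0069 -0.0711
[194 274   2   5   9] [194.6 275.8] V -0.03 -0.0581
[180 313   2   5   8] [180.4 315. ] V 0.0068 -0.0328
[167 323   9   5  29] [171.2 324.5] V 0.0222 -0.0288
[296 333   3   7  14] [296.7 336.4] V -0.0785 0.0351
[342 346  31  26 139] [359.5 361.6] V -0.1152 0.088
[209 360  34  30 443] [224.1 375.8] V 0.0101 0.043
```

arm_command --series '[-3,-0.4,2,0,0,-4,0,-6,-0.7,5,0,0,-8,0,-7.4,-0.9,8,0,0,-10,0,-7.4,-0.9,11.5,0,0,-10,0,-7.4,-0.9,14.5,0,0,-10,0,-7.4,-0.9,16.2,0,0,-10,0,-7.4,-0.9,16.8,0,0,-10,0,-7.4,-0.9,16.8,0,0,-10,0]'

```text
time: 8.53
eef_pos: [0.5958, -0.1928, -0.0019]
tcp_rot: [0.317, 0.949, 0.0, -0.003]
contact_force: [0.2, -0.8, -0.2]
opening: 0.998
finger_force: 0.0
```

```bash
python3 - <<'E'
from ring import *
s=telemetry.get_state();print(s["eef_pos"],np.degrees(2*np.arctan2(s["tcp_rot"][1],s["tcp_rot"][0])),s["contact_force"])
rings(vision.read_camera("scene"),y1=262)
E
```

```text
[ 0.59576608 -0.19281464 -0.00191325] 143.09257838442915 [ 0.17567691 -0.76935432 -0.19791131]
[361 208   6  14  27] [364.4 213.8] [ 0.6737 -0.203 ]
[297 230   1   5   5] [297. 232.] [ 0.5244 -0.19  ]
[355 250   3   4  10] [355.8 251.7] [ 0.5999 -0.2939]
```

arm_command --series '[0.2,0.4,-0.2,0,0,0,0,0.4,0.85,-0.2,0,0,0,0,0.6,1.3,-0.2,0,0,0,0,0.85,1.8,-0.2,0,0,0,0,1.05,2.25,-0.2,0,0,0,0,1.3,2.7,-0.2,0,0,0,0,1.5,3.15,-0.2,0,0,0,0,1.7,3.6,-0.2,0,0,0,0,1.9,4,-0.2,0,0,0,0,2.05,4.3,-0.2,0,0,0,0]'

```text
time: 9.42
eef_pos: [0.6073, -0.1453, 0.0037]
tcp_rot: [0.315, 0.949, 0.0, -0.0]
contact_force: [-0.3, -0.5, 0.0]
opening: 0.999
finger_force: 0.0
```

```bash
python3 - <<'E'
from ring import *
s=telemetry.get_state();print(s["eef_pos"],np.degrees(2*np.arctan2(s["tcp_rot"][1],s["tcp_rot"][0])),s["contact_force"])
rings(vision.read_camera("scene"),y1=262)
E
```

```text
[ 0.60726137 -0.14528511  0.00369202] 143.21927772686448 [-0.30639457 -0.49849476  0.04407346]
[355 197   6  14  27] [358.4 203.3] [ 0.6808 -0.1662]
[300 240  58  21 506] [329.6 252.7] [ 0.5543 -0.2733]
```

arm_command --series '[-0.2,-0.4,0,0,0,3,0,-0.4,-0.8,0,0,0,6,0,-0.4,-0.8,0,0,0,9,0,-0.4,-0.8,0,0,0,12,0,-0.4,-0.8,0,0,0,15,0,-0.4,-0.8,0,0,0,18,0,-0.4,-0.8,0,0,0,22,0,-0.4,-0.8,0,0,0,26,0,-0.4,-0.8,0,0,0,29,0,-0.4,-0.8,0,0,0,32,0]'

```text
time: 10.3
eef_pos: [0.6055, -0.1549, 0.0036]
tcp_rot: [0.566, 0.825, -0.0, -0.0]
contact_force: [0.3, 0.0, 0.4]
opening: 1.003
finger_force: 1.2
```

```bash
python3 - <<'E'
from ring import *
s=telemetry.get_state();print(s["eef_pos"],np.degrees(2*np.arctan2(s["tcp_rot"][1],s["tcp_rot"][0])),s["contact_force"],s["wrist_torque"])
rings(vision.read_camera("scene"),y1=262)
E
python3 wr.py; python3 wr2.py
```

```text
[ 0.60548437 -0.15489397  0.00361173] 111.0838048070719 [0.33330288 0.01877177 0.36596825] [-0.03078583  0.04008123  0.0937547 ]
[357 199   3  16  26] [358.4 205.3] [ 0.6771 -0.1724]
[290 211   1   8   8] [290.  214.5] [ 0.5349 -0.1329]
[301 240  57  21 369] [330.7 253.7] [ 0.5548 -0.2765]
t 10.35 [ 0.6055 -0.1549  0.0036]
[ 133  160   73   89 1153] [164.4 199.4] [ 0.536 -0.124] V -0.1517 -0.0645
[114 334  37  29 626] [129.7 349.3] [ 0.533 -0.191] V -0.0863 -0.0466
[209 387  47  33 414] [232.8 406.2] [ 0.582 -0.201] V -0.0926 0.0026
[ 55 391   8  12  37] [ 58.2 396.4] [ 0.493 -0.248] V -0.0205 -0.0677
[135 416  33  24 344] [151.9 425.1] [ 0.548 -0.234] V -0.0504 -0.0194
[118 453  39  27 533] [135.4 467.9] [ 0.541 -0.28 ] V -0.0043 -0.0117
[ 133  160   73   89 1153] [164.4 199.4] V -0.1517 -0.0645
[144 343   7   8  35] [146.2 346.8] V -0.0935 -0.0413
[209 387  47  33 414] [232.8 406.2] V -0.0926 0.0026
[ 55 391   8  12  37] [ 58.2 396.4] V -0.0205 -0.0677
[135 416  33  24 344] [151.9 425.1] V -0.0504 -0.0194
[118 453  39  27 533] [135.4 467.9] V -0.0043 -0.0117
```

arm_command --series '[0,0,0,0,0,-7,0,0,0,-3.5,0,0,-7,0,0,0,-7.5,0,0,-1,0,1,0.8,-10,0,0,6,0,2,1.6,-12,0,0,13,0,3,2.5,-14,0,0,20,0,4,3.5,-16,0,0,27,0,5,4.2,-16.6,0,0,34,0,5.5,4.5,-16.6,0,0,40.6,0,5.5,4.5,-16.6,0,0,40.6,0]'

```text
time: 11.23
eef_pos: [0.6283, -0.0861, 0.1709]
tcp_rot: [0.816, 0.578, 0.001, 0.001]
contact_force: [-0.0, -0.5, -0.4]
opening: 0.998
finger_force: 0.0
```

```bash
python3 wr.py; python3 wr2.py|grep -n "" | tail -12;  python3 -c "
from ring import *
rings(vision.read_camera('scene'),y1=262)"
```

```text
t 11.2333 [ 0.6283 -0.0861  0.1709]
[194  94  24  23 104] [203.8 106. ] [0.572 0.034] V -0.3131 -0.0792
[120 184  22  19  78] [128.  194.9] [ 0.479 -0.005] V -0.2467 -0.1548
[ 23 194  16  17  48] [ 28.8 201.1] [0.362 0.035] V -0.2494 -0.2793
[ 82 272  12  13  22] [ 86.7 278.1] [ 0.394 -0.059] V -0.1693 -0.2198
[236 277   6  42 127] [238.  298.2] [ 0.536 -0.124] V -0.1516 -0.0648
[404 279   7  42 177] [407.4 301.1] [ 0.673 -0.175] V -0.1452 0.0815
[ 264  355  106   46 4390] [317.5 378.2] [ 0.572 -0.227] V -0.0644 0.0011
1:[194  94  24  23 104] [203.8 106. ] V -0.3131 -0.0792
2:[120 184  22  19  78] [128.  194.9] V -0.2467 -0.1548
3:[ 23 194  16  17  48] [ 28.8 201.1] V -0.2494 -0.2793
4:[ 82 272  12  13  22] [ 86.7 278.1] V -0.1693 -0.2198
5:[236 277   6  42 127] [238.  298.2] V -0.1516 -0.0648
6:[404 279   7  42 177] [407.4 301.1] V -0.1452 0.0815
[357 199   3  15  23] [358.4 205.1] [ 0.6775 -0.1718]
[290 214   1   5   5] [290. 216.] [ 0.5329 -0.1374]
[299 240  59  21 838] [327.4 250.1] [ 0.5539 -0.2647]
```

arm_command --series '[-0.3,0,3.5,0,0,0.5,0,-0.6,0,7,0,0,1,0,-0.9,0,10.5,0,0,1,0,-1.2,0,14,0,0,1,0,-1.4,0,16.5,0,0,1,0,-1.7,-0.1,16.9,0,0,1,0,-2,-0.1,16.9,0,0,1,0,-2.3,-0.1,16.9,0,0,1,0,-2.6,-0.1,16.9,0,0,1,0,-2.8,-0.1,16.9,0,0,1,0]'

```text
time: 12.17
eef_pos: [0.6192, -0.1146, 0.0036]
tcp_rot: [0.821, 0.571, 0.001, 0.002]
contact_force: [0.1, -0.1, -0.3]
opening: 0.997
finger_force: 0.0
```

arm_command --series '[-0.3,0,0,0,0,0,0,-0.6,0,0,0,0,0,0,-0.9,0,0,0,0,0,0,-1.2,0,0,0,0,0,0,-1.5,0,0,0,0,0,0,-1.8,0,0,0,0,0,0,-2.1,0,0,0,0,0,0,-2.4,0,0,0,0,0,0,-2.7,0,0,0,0,0,0,-3,0,0,0,0,0,0]'

```text
time: 13.0
eef_pos: [0.6068, -0.1418, 0.0007]
tcp_rot: [0.821, 0.571, -0.0, -0.0]
contact_force: [-0.4, 0.2, -0.0]
opening: 1.001
finger_force: 0.1
```

arm_command --series '[-0.3,0,0,0,0,0,0,-0.6,0,0,0,0,0,0,-0.9,0,0,0,0,0,0,-1.2,0,0,0,0,0,0,-1.5,0,0,0,0,0,0,-1.8,0,0,0,0,0,0,-2.1,0,0,0,0,0,0,-2.4,0,0,0,0,0,0,-2.7,0,0,0,0,0,0,-3,0,0,0,0,0,0]'

```text
time: 13.83
eef_pos: [0.5965, -0.1699, 0.0008]
tcp_rot: [0.821, 0.571, 0.0, 0.0]
contact_force: [0.6, 0.2, 1.1]
opening: 1.003
finger_force: 0.1
```

```bash
python3 - <<'E'
from ring import *
s=telemetry.get_state();p=s["eef_pos"][:2]-O;print(s["time"],p@EX,p@EY,s["eef_pos"],np.degrees(2*np.arctan2(s["tcp_rot"][1],s["tcp_rot"][0])),s["contact_force"])
rings(vision.read_camera("scene"),y1=270)
E
```

```text
13.8333 -0.12621767397328076 0.007149067554080072 [ 0.59645858 -0.16991317  0.00084688] 69.6073861348853 [0.60638623 0.19203813 1.05694888]
[361 213   4  16  31] [362.8 220.1] [ 0.6602 -0.2191]
[291 223   2  13  14] [291.6 228.9] [ 0.5187 -0.1764]
[302 240  56  21 155] [340.4 251.8] [ 0.5737 -0.2805]
[323 265  50   5 129] [349.2 267.4] [ 0.568  -0.3246]
```

arm_command --series '[-0.3,0,0,0,0,-0.2,0,-0.6,0,0,0,0,-0.4,0,-0.9,0,0,0,0,-0.6,0,-1.2,0,0,0,0,-0.8,0,-1.5,0,0,0,0,-1,0,-1.8,0,0,0,0,-1.2,0,-2.1,0,0,0,0,-1.4,0,-2.4,0,0,0,0,-1.6,0,-2.7,0,0,0,0,-1.8,0,-3,0,0,0,0,-2,0]'

```text
time: 14.72
eef_pos: [0.5861, -0.1974, 0.001]
tcp_rot: [0.811, 0.585, 0.0, -0.001]
contact_force: [1.7, 6.6, 3.7]
opening: 1.0
finger_force: 3.3
```

arm_command --series '[-0.25,0,0,0,0,0,0,-0.5,0,0,0,0,0,0,-0.75,0,0,0,0,0,0,-1,0,0,0,0,0,0,-1.2,0,0,0,0,0,0,-1.4,0,0,0,0,0,0,-1.6,0,0,0,0,0,0,-1.8,0,0,0,0,0,0,-2,0,0,0,0,0,0,-2.2,0,0,0,0,0,0]'

```text
time: 15.55
eef_pos: [0.5791, -0.2188, 0.0008]
tcp_rot: [0.811, 0.585, -0.0, -0.0]
contact_force: [0.7, 4.3, 3.5]
opening: 1.003
finger_force: 2.0
```

```bash
python3 - <<'E'
from ring import *
s=telemetry.get_state();p=s["eef_pos"][:2]-O;print(s["time"],p@EX,p@EY,s["eef_pos"],np.degrees(2*np.arctan2(s["tcp_rot"][1],s["tcp_rot"][0])),s["contact_force"],s["wrist_torque"])
rings(vision.read_camera("scene"),y1=270)
E
```

```text
15.55 -0.07438011878564801 0.005633908751606508 [ 0.57905857 -0.2187667   0.00079485] 71.6082134379842 [0.74544673 4.29387579 3.53602629] [ 0.59073346 -0.108706   -0.07689087]
[366 227   4  17  32] [368.1 234. ] [ 0.6472 -0.2611]
[294 241   2   8   9] [294.1 244.9] [ 0.5034 -0.2219]
[353 253   5   2   9] [354.8 253.4] [ 0.5958 -0.2972]
[304 256   4   4   8] [305.8 257.6] [ 0.5081 -0.2642]
[348 265  25   5  58] [359.  266.8] [ 0.5848 -0.3317]
[334 268  13   2  13] [340.  268.8] [ 0.5511 -0.32  ]
```

arm_command --series '[-0.2,0,0,0,0,0,0,-0.4,0,0,0,0,0,0,-0.6,0,0,0,0,0,0,-0.8,0,0,0,0,0,0,-1,0,0,0,0,0,0,-1.2,0,0,0,0,0,0,-1.4,0,0,0,0,0,0,-1.6,0,0,0,0,0,0,-1.8,0,0,0,0,0,0,-2,0,0,0,0,0,0]'

```text
time: 16.43
eef_pos: [0.5728, -0.2378, 0.0008]
tcp_rot: [0.811, 0.585, -0.0, -0.0]
contact_force: [1.0, 3.9, 3.1]
opening: 1.0
finger_force: 2.0
```

arm_command --series '[-0.1,0,0,0,0,0,0,-0.2,0,0,0,0,0,0,-0.35,0,0,0,0,0,0,-0.5,0,0,0,0,0,0,-0.65,0,0,0,0,0,0,-0.8,0,0,0,0,0,0,-0.95,0,0,0,0,0,0,-1.1,0,0,0,0,0,0,-1.25,0,0,0,0,0,0,-1.35,0,0,0,0,0,0]'

```text
time: 17.27
eef_pos: [0.5684, -0.2509, 0.0007]
tcp_rot: [0.811, 0.585, -0.0, 0.0]
contact_force: [-0.1, -0.5, 0.1]
opening: 0.995
finger_force: 0.0
```

```bash
python3 - <<'E'
from ring import *
s=telemetry.get_state();p=s["eef_pos"][:2]-O;print(s["time"],p@EX,p@EY,s["eef_pos"],s["contact_force"])
rings(vision.read_camera("scene"),y1=290)
E
```

```text
17.2667 -0.04048124954629027 0.005347710918056089 [ 0.56835034 -0.25093111  0.00065097] [-0.05963249 -0.48448919  0.14032475]
[311 240  41   8 128] [333.  243.2] [ 0.5725 -0.2526]
[370 241   5  18  35] [372.9 248. ] [ 0.6344 -0.3002]
[296 254   2  15  16] [296.7 260.8] [ 0.4893 -0.264 ]
[296 265  67  21 589] [329.  275.2] [ 0.5258 -0.3248]
```

arm_command --series '[1,0,0,0,0,0,0,2.5,0,0,0,0,0,0,4.5,0,-0.5,0,0,0,0,6.5,0,-2.5,0,0,0,0,8.5,0,-6,0,0,0,0,10.5,0,-9.5,0,0,0,0,12,0,-13,0,0,0,0,13,0,-16.5,0,0,0,0,14,0,-18,0,0,0,0,14,0,-18,0,0,0,0]'

```text
time: 18.15
eef_pos: [0.6162, -0.1152, 0.1872]
tcp_rot: [0.81, 0.586, 0.003, 0.004]
contact_force: [0.3, -0.4, 0.7]
opening: 1.003
finger_force: 0.0
```

```bash
python3 look.py pics/l4.png; python3 wr.py | tail -6; python3 -c "
from ring import *
rings(vision.read_camera('scene'),y1=290)"
```

```text
t 18.15 tcp V -0.1844 0.0091 z 0.1872 toolx ang 71.8 F [ 0.34 -0.41  0.68]
[ 27 155  16  16  48] [ 33.1 162.2] [0.36  0.035] V -0.2482 -0.2809
[ 82 229  18  18  64] [ 89.3 237.2] [ 0.396 -0.059] V -0.1698 -0.2179
[ 265  322  105   47 3948] [323.3 347.6] [ 0.575 -0.234] V -0.0589 0.0064
[391 368   6  36 127] [393.8 386.4] [ 0.628 -0.305] V -0.0071 0.0786
[248 373   6  32 113] [250.3 389.5] [ 0.486 -0.263] V -0.0039 -0.0695
[304 406  48   4 113] [328.9 407.4] [ 0.556 -0.31 ] V 0.02 0.0117
[370 241   5  16  33] [372.8 247.4] [ 0.6351 -0.2987]
[295 250   4  17  36] [296.6 258.1] [ 0.4923 -0.2573]
[294 265  69  21 564] [326.5 274. ] [ 0.5231 -0.3202]
```

View pics/l4.png

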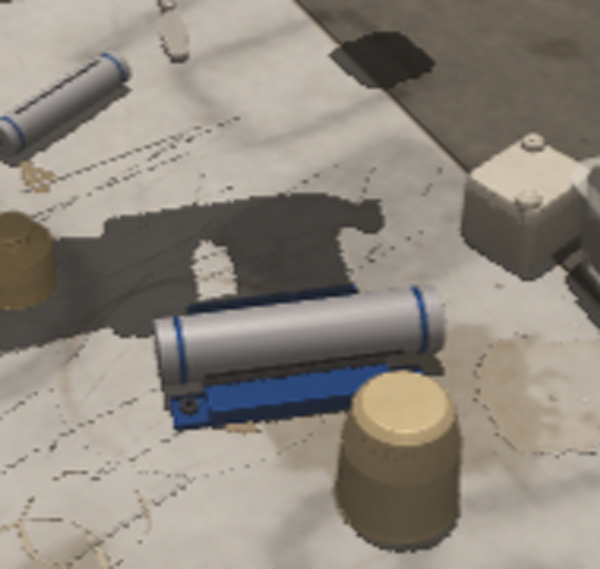

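The bar (rings at (180,350) and (421,320) in the crop) lies in the V. It sticks out at both ends, bystanders are unmoved and the hand is clear.

```bash
python3 -c "
from plant import ctrl
print(ctrl.sign_off())"
```

```text
the job is handed in; nothing more can be done
None
```

The bar lies square in the V-block, about 5 mm off centre and sticking out at both ends; on the way it once rolled back about 4 cm off the ramp when I lifted the hand to straighten it, and I handed the job in at about 18 s with the hand clear and the other things where they stood.

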